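Clear and close the drill jig, hold it pressed

ROBOT

A 7-joint arm with a two-finger parallel gripper is mounted at the origin on a cart in front of the work surface, level with it; the furniture and walls round the work are solid. World frame = base frame: x ahead of the robot, y to its left, z up, the work surface at z = 0. Lengths are in mm, angles in rad, forces in N, time in s.
With the tool pointing down it reaches from about 425 to 950 mm from the base axis. Payload 16.7 kg.
Tool frame: the origin (TCP) lies at the centre of the arm's flange, where the gripper is bolted on; the fingertips stand 199 mm ahead of it and the grasp point (between the pads) lies 180 mm ahead of it; z points along the fingers, y is the line along which they close (so a half turn about z gives the same grasp; the last joint's range is limited). The gripper opens to 94 mm and grips with 3 to 60 N. Pads are 16 mm wide; open, the fingers measure 119 mm over their backs; the gripper's body (75 mm by 177 mm) begins 78 mm behind the grasp point.
Start: joints at [-1.442, 0.426, 0.074, 1.606, -0.034, 1.111, -0.067], TCP at [185.775, 648.903, 404.667] pointing down, gripper open.
Joint ranges: [-2.85, 2.85], [-0.5, 2.14], [-1.23, 1.37], [0.21, 2.46], [-1.02, 4.16], [0.16, 2.05], [-2.73, 2.73]. Speed limits (rad/s): [1.89, 1.89, 2.39, 2.39, 3.01, 3.01, 3.01].

INTERFACE

Orientations are given as [roll, pitch, yaw] about the fixed x, y, z axes, in that order (R = Rz(yaw) Ry(pitch) Rx(roll)).
In Python, from bench import status, eyes, order gives the robot as it stands.
- The arm moves only by the shell command python3 -m crank 'ROWS' [FORCE]. ROWS is JSON, a list of rows, each an object of numbers: "dx", "dy", "dz": the shift along the tool's x, y, z in cm; "ax", "ay", "az": the turn, a rotation vector about the tool's x, y, z in degrees; "grip": the finger opening in cm, from 0 to 9.4. In form: [{"dx": .., "dy": .., "dz": .., "ax": .., "ay": .., "az": .., "grip": ..}, ...]. A call has 1 to 8 rows; each row shifts and turns the commanded pose from where the row before left it, along the tool's axes as they then stand; what a row does not reach is not made up. A row lasts 1/12 s, in which the tool goes at most 41.7 mm and 7.16 degrees, less where a joint would pass 70% of its speed; a pose out of reach is approached as far as the arm can. A call is refused whole if a number of a shift passes 4.17 or a number of a turn 7.16, either way. A call with a gripper value outside its range is refused whole. The fingers move at their own pace and stop on an object; FORCE is the grip in N (left out, the last holds). Time passes only in rows, so rows that do not move let the fingers close. It gives the time, the measured TCP pose, the force, the opening and the grip force at its end, in the units of the state.
- status.get_state(): the state, without advancing time (a new reading comes with each control period).
- eyes.snapshot(name): name is "scene" or "top" or "wrist"; returns a dict with "frame" (384x512x3 uint8, blue, green, red), "mtx" (3x3 intrinsics, pixels), "pose" (4x4, takes a point from camera to world coordinates). Camera axes: x right, y down, z forward; pixel columns grow to the right and rows downward; lengths in mm; the calibration is good to about 2 mm. A picture is of the moment at which its call begins. There is no depth.
- order.finish_job(): hands the job in; it is judged then, once.
The state is a dict: "clock": time; "q": joint angles; "joint_velocities": joint speeds; "tau": joint torques, N m; "ee_pos": TCP position; "tcp_rot": TCP orientation; "ft_force": force on the tool from outside, world axes, zero at the start; "moment": the same for the moment, N m; "gripper_width": opening from 0.0 (shut) to 1.0 (fully open); "grip_force": force on a finger pad.
Only numpy, scipy, OpenCV 4.12 (cv2) and the standard library are available. Lean on these libraries where they do the work, as an engineer would, in place of code of your own. Each camera call takes 0.05 s, during which the arm holds its last target. There are 200 camera calls.

TASK

The small drill jig for circuit boards must be closed, but metal chips lie on its lower plate: take the scraper block, sweep all three chips off the plate onto the bench with it (do not touch the chips with the fingers), and set the scraper down on the bench. Then take the cover plate by its black grip bar, align its holes with the jig's two dowels (big hole on thick dowel), lower it fully home, and finish still gripping the bar and pressing the cover firmly down on the jig, with 10 N or more; do not let go. Leave the screw jar, heat sink and flux tin where they are.

Things in the scene. Friction and masses are not known exactly. Their poses are not given: they have to be found in the camera images.
- jig: Lower half of the drill jig, screwed to the bench. Dark foot 124 x 62 x 10 mm under an aluminium block 110 (x) x 56 (y) mm; its flat top, the joint face, is 46 mm above the bench. On the face's centre line stand two steel dowels, at x = -42 mm (12 mm thick) and x = +42 mm (8 mm), each 15 mm tall: 9 mm straight, then a tapered nose. Origin: centre of the underside, on the bench; z up.
- jig_face (a point): Centre of the jig's joint face, 46 mm above the bench; axes as the jig's.
- thick_dowel (a point): Foot of the thick dowel, on the joint face at jig x = -42 mm.
- cover: Loose upper half of the jig, flat on the bench, right side up, 0.25 kg: aluminium plate 110 (x) x 56 (y) x 18 mm; through holes on its centre line, 13.6 mm diameter at x = -42 mm, 9.6 mm at x = +42 mm, so it fits one way only. A black grip bar 52 (x) x 26 (y) mm stands on its middle, 18 to 52 mm above the underside. Origin: centre of the underside, z up. Seated, its axes are the jig's.
- big_hole (a point): Centre of the cover's big hole at the underside, cover x = -42 mm.
- scraper: Loose scraper block standing on the bench, 80 g: grey blade 54 (x) x 20 (y) x 24 mm, above it a wooden handle 42 (x) x 20 (y) mm, 24 to 62 mm high; grasp it across the 20 mm. Its 54 mm fit between the dowels (74 mm free) with its x along the jig's x, to sweep along the jig's y. Origin: centre of the underside; z up.
- chip_1: Loose steel chip, 10 x 6 x 8 mm, about 10 g, lying on the jig's joint face between the dowels, within 24 mm of the face's centre along jig x and 18 mm along jig y. Origin: centre of its underside.
- chip_2: Loose steel chip, 10 x 6 x 8 mm, about 10 g, lying on the jig's joint face between the dowels, within 24 mm of the face's centre along jig x and 18 mm along jig y. Origin: centre of its underside.
- chip_3: Loose steel chip, 10 x 6 x 8 mm, about 10 g, lying on the jig's joint face between the dowels, within 24 mm of the face's centre along jig x and 18 mm along jig y. Origin: centre of its underside.
- screw_jar: Bystander: small jar with a lid, 41 mm diameter, 34 mm high, behind the work. Origin: centre of the underside.
- heatsink: Bystander: finned heat sink 40 x 40 x 20 mm, behind the work. Origin: centre of the underside.
- flux_tin: Bystander: round white tin 49 mm diameter, 18 mm high, behind the work. Origin: centre of the underside.
Mind the look-alikes: they are no part of the job. What is shaped like the scraper but blue, purple or yellow is not meant.

How it is judged:
By the outcome, as a careful person would: the job done as asked, in the order asked, and still so for the second after the job is handed in, while the arm keeps its last pose, push and grip.
It also fails if it takes over 61 s, if anything falls off the work surface, if the arm or the gripper's body presses on something with over 40 N, if the wrist force passes 120 N, or if a joint passes its speed limit or range.

## Working session

There is one attempt and no reset: what is moved stays moved. The work goes in short steps, Python scripts to look and compute and a shell command to move; the robot and the scene stay as the last step left them, time stands still between calls to the robot, and variables do not carry over. Pictures are saved under pics/ and viewed, at most 10 in all, crops included, and the job is handed in when it is done.

```bash
ls; mkdir -p pics; python3 - <<'E'
from bench import status, eyes
import cv2,numpy as np
s=status.get_state(); print({k:np.round(v,3).tolist() for k,v in s.items()})
for n in("top","scene"):
    d=eyes.snapshot(n); cv2.imwrite(f"pics/{n}0.png",d["frame"]); np.savez(f"{n}0.npz",**d)
    print(n,d["mtx"].round(1).tolist(),d["pose"].round(3).tolist())
E
```

```text
pics
{'clock': 0.0, 'q': [-1.442, 0.427, 0.074, 1.607, -0.034, 1.111, -0.067], 'joint_velocities': [0.001, -0.0, -0.0, -0.001, -0.001, 0.001, -0.0], 'tau': [-0.001, -93.583, 3.666, -45.422, -0.049, 0.02, 0.0], 'ee_pos': [185.707, 648.75, 403.976], 'tcp_rot': [-3.14, 0.0, 2.863], 'ft_force': [-0.588, -0.18, -0.055], 'moment': [0.031, 0.036, -0.022], 'grip_force': 0.0, 'gripper_width': 1.003}
top [[413.7, 0.0, 249.0], [0.0, 413.7, 186.1], [0.0, 0.0, 1.0]] [[-0.008, -0.986, 0.168, 400.714], [-1.0, 0.007, -0.005, 107.263], [0.004, -0.168, -0.986, 894.384], [0.0, 0.0, 0.0, 1.0]]
scene [[468.0, 0.0, 255.8], [0.0, 468.0, 190.7], [0.0, 0.0, 1.0]] [[0.82, -0.202, 0.535, 103.315], [-0.572, -0.31, 0.76, -527.831], [0.012, -0.929, -0.37, 392.17], [0.0, 0.0, 0.0, 1.0]]
```

View pics/top0.png

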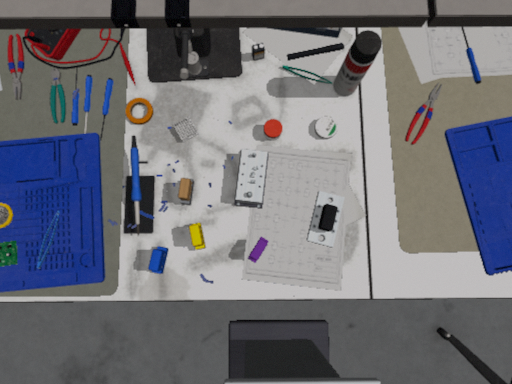

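View pics/scene0.png

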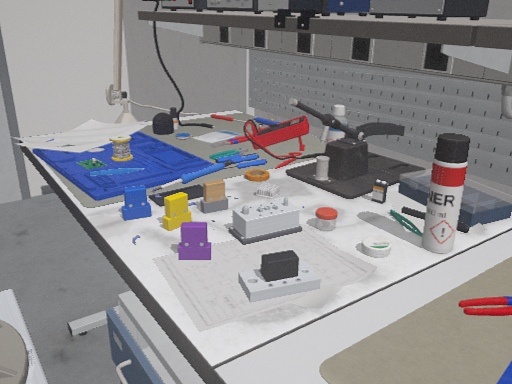

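Top view: wooden scraper at about (185,190), jig (251,178), cover (326,218) with its black bar at (327,217). The look-alikes are yellow (196,236), blue (158,260) and purple (258,250). I'll zoom in on the work area and measure it.

```bash
cat > h.py <<'E'
import numpy as np,cv2
def cast(d,uv,z):
    uv=np.atleast_2d(np.asarray(uv,float)); K=d["mtx"];P=d["pose"]
    r=np.c_[(uv[:,0]-K[0,2])/K[0,0],(uv[:,1]-K[1,2])/K[1,1],np.ones(len(uv))]@P[:3,:3].T
    return P[:3,3]+r*((z-P[2,3])/r[:,2])[:,None]
def blob(mask,roi):
    m=np.zeros_like(mask);x0,y0,x1,y1=roi;m[y0:y1,x0:x1]=mask[y0:y1,x0:x1]
    c,_=cv2.findContours(m,cv2.RETR_EXTERNAL,cv2.CHAIN_APPROX_NONE)
    return max(c,key=cv2.contourArea)[:,0,:]
def rect(d,c,z):
    w=cast(d,c,z)[:,:2].astype(np.float32)
    (cx,cy),(a,b),t=cv2.minAreaRect(w)
    if a<b:a,b,t=b,a,t+90
    return np.round([cx,cy,a,b,(t+90)%180-90],1)
E
python3 - <<'E'
from h import *
d=dict(np.load("top0.npz"));f=d["frame"];hsv=cv2.cvtColor(f,cv2.COLOR_BGR2HSV)
wood=cv2.inRange(hsv,(5,90,60),(20,255,255));black=cv2.inRange(hsv,(0,0,0),(179,255,45))
c=blob(wood,(172,172,202,208));print("wood",c.min(0),c.max(0),rect(d,c,62),rect(d,c,43))
c=blob(black,(308,190,346,245));print("bar",c.min(0),c.max(0),rect(d,c,52))
cv2.imwrite("pics/z1.png",cv2.resize(f[140:260,165:350],None,fx=4.3,fy=4.3,interpolation=cv2.INTER_CUBIC))
E
```

```text
wood [178 178] [191 199] [538.1 233.5  43.2  24.1  -7.5] [541.2 236.4  44.1  24.6  -7.5]
bar [319 205] [336 230] [478.7 -56.2  52.3  27.1 -16. ]
```

View pics/z1.png

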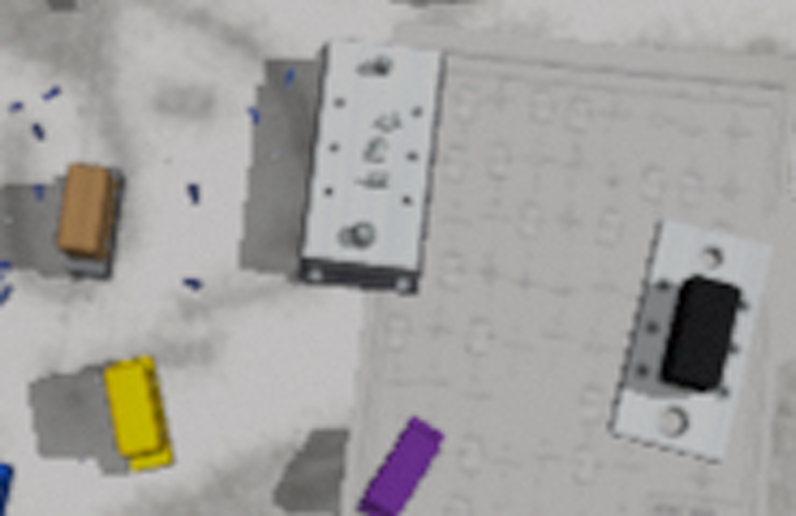

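The zoom shows the thick dowel at the near (robot) end of the jig and the thin one at the far end. The three chips lie between them in a column. The cover's big hole is also at its near end, so both +x axes point away from the robot.

```bash
python3 - <<'E'
from h import *
d=dict(np.load("top0.npz"));f=d["frame"]
Z=lambda p:np.array(p)/4.3+[164.6,139.6]
def quad(n,p,z):
    w=cast(d,Z(p),z)[:,:2]; c=w.mean(0); v=(w[0]+w[1]-w[2]-w[3])/2; u=(w[0]+w[3]-w[1]-w[2])/2
    print(n,c.round(1),"ang x",np.degrees(np.arctan2(v[1],v[0])).round(1),"ang y-90",np.degrees(np.arctan2(u[1],u[0])).round(1)-90,np.hypot(*v).round(1),np.hypot(*u).round(1))
quad("jig",[(328,43),(445,53),(415,273),(303,260)],46)
quad("cover",[(660,222),(773,243),(718,462),(611,433)],18)
a=cast(d,Z([(673,422),(711,257)]),18);print("holes",a.round(1),np.degrees(np.arctan2(*(a[1]-a[0])[[1,0]])))
print("chips",cast(d,Z([(387,122),(376,150),(373,181)]),50)[:,:2].round(1))
E
```

```text
jig [567.   98.1] ang x -7.5 ang y-90 -6.200000000000003 109.0 55.9
cover [479.5 -58.3] ang x -15.7 ang y-90 -13.299999999999997 110.1 55.3
holes [[438.8 -48.   18. ]
 [520.2 -69.9  18. ]] -15.08712701168187
chips [[583.   91.1]
 [569.2  96.6]
 [554.   98.2]]
```

```bash
R='x'; python3 -m crank '[{"dx":-2.8,"dy":-1.9,"dz":0.4},{"dx":-2.8,"dy":-1.9,"dz":0.4},{"dx":-2.8,"dy":-1.9,"dz":0.4},{"dx":-2.8,"dy":-1.9,"dz":0.4},{"dx":-2.8,"dy":-1.9,"dz":0.4},{"dx":-2.8,"dy":-1.9,"dz":0.4},{"dx":-2.8,"dy":-1.9,"dz":0.4},{"dx":-2.8,"dy":-1.9,"dz":0.4}]'
python3 -m crank '[{"dx":-2.8,"dy":-1.9,"dz":0.4},{"dx":-2.8,"dy":-1.9,"dz":0.4},{"dx":-2.8,"dy":-1.9,"dz":0.4},{"dx":-2.8,"dy":-1.9,"dz":0.4},{"dx":-2.8,"dy":-1.9,"dz":0.4},{"dx":-2.8,"dy":-1.9,"dz":0.4},{"az":-4.2},{"az":-4.3}]'
```

```text
schema error: expected keys dx, dy, dz, ax, ay, az, grip
schema error: expected keys dx, dy, dz, ax, ay, az, grip
```

```bash
python3 -m crank '[{"dx":-2.8,"dy":-1.9,"dz":0.4,"ax":0,"ay":0,"az":0,"grip":9.4},{"dx":-2.8,"dy":-1.9,"dz":0.4,"ax":0,"ay":0,"az":0,"grip":9.4},{"dx":-2.8,"dy":-1.9,"dz":0.4,"ax":0,"ay":0,"az":0,"grip":9.4},{"dx":-2.8,"dy":-1.9,"dz":0.4,"ax":0,"ay":0,"az":0,"grip":9.4},{"dx":-2.8,"dy":-1.9,"dz":0.4,"ax":0,"ay":0,"az":0,"grip":9.4},{"dx":-2.8,"dy":-1.9,"dz":0.4,"ax":0,"ay":0,"az":0,"grip":9.4},{"dx":-2.8,"dy":-1.9,"dz":0.4,"ax":0,"ay":0,"az":0,"grip":9.4},{"dx":-2.8,"dy":-1.9,"dz":0.4,"ax":0,"ay":0,"az":0,"grip":9.4}]'
python3 -m crank '[{"dx":-2.8,"dy":-1.9,"dz":0.4,"ax":0,"ay":0,"az":0,"grip":9.4},{"dx":-2.8,"dy":-1.9,"dz":0.4,"ax":0,"ay":0,"az":0,"grip":9.4},{"dx":-2.8,"dy":-1.9,"dz":0.4,"ax":0,"ay":0,"az":0,"grip":9.4},{"dx":-2.8,"dy":-1.9,"dz":0.4,"ax":0,"ay":0,"az":0,"grip":9.4},{"dx":-2.8,"dy":-1.9,"dz":0.4,"ax":0,"ay":0,"az":0,"grip":9.4},{"dx":-2.8,"dy":-1.9,"dz":0.4,"ax":0,"ay":0,"az":0,"grip":9.4},{"dx":0,"dy":0,"dz":0,"ax":0,"ay":0,"az":-4.2,"grip":9.4},{"dx":0,"dy":0,"dz":0,"ax":0,"ay":0,"az":-4.3,"grip":9.4}]'
```

```text
clock: 0.77
ee_pos: [360.0, 439.6, 372.3]
tcp_rot: [-3.141, -0.0, 2.863]
ft_force: [1.5, 0.7, 0.6]
gripper_width: 1.001
grip_force: 0.0
clock: 1.43
ee_pos: [490.6, 283.2, 348.2]
tcp_rot: [-3.14, -0.0, 3.01]
ft_force: [-1.1, 0.2, -0.0]
gripper_width: 1.002
grip_force: 0.0
```

```bash
cat > meas.py <<'E'
from h import *
from bench import status,eyes
import sys
def snap(n):
    d=eyes.snapshot("wrist");cv2.imwrite(f"pics/{n}.png",d["frame"]);np.savez(n+".npz",**d);return d
def delta(tx,ty,ang):
    "tool-axes move (cm) so TCP goes to tx,ty; az deg to bring tool x to ang+180"
    s=status.get_state();p=s["ee_pos"];y=s["tcp_rot"][2];v=np.array([tx-p[0],ty-p[1]])
    print("tcp",np.round(p,1),"yaw",np.degrees(y).round(2),"d cm",np.round([v@[np.cos(y),np.sin(y)]/10,v@[np.sin(y),-np.cos(y)]/10],3),"az",np.round(-((ang+180-np.degrees(y)+180)%360-180),2))
E
python3 - <<'E'
from meas import *
d=snap("w1");hsv=cv2.cvtColor(d["frame"],cv2.COLOR_BGR2HSV)
wood=cv2.inRange(hsv,(5,90,60),(20,255,255));c=blob(wood,(0,0,512,384));print(c.min(0),c.max(0),rect(d,c,62));print(d["pose"].round(2).tolist())
delta(538,235,-7.5)
E
```

```text
[230 323] [434 364] [675.1 349.7 239.7  57.   82.5]
[[0.13, 0.96, 0.25, 416.68], [0.99, -0.13, -0.03, 292.54], [-0.0, 0.26, -0.97, 328.59], [0.0, 0.0, 0.0, 1.0]]
tcp [489.9 284.2 348.3] yaw 172.95 d cm [-5.376 -4.296] az 0.45
```

View pics/w1.png

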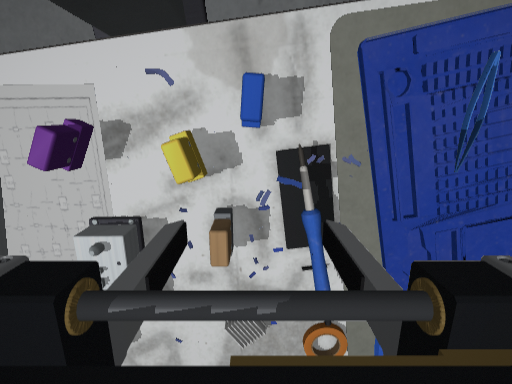

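The wrist view shows the scraper's wood at about (221,240), blue and yellow blocks at (252,100) and (184,157), and the jig at lower left (110,240). I'll use the scraper's true top edges.

```bash
python3 - <<'E'
from meas import *
a=np.radians(-7.5);X=np.array([np.cos(a),np.sin(a)]);Y=np.array([-X[1],X[0]])
for n,roi,sx,sy in(("w1",(200,200,245,280),1,-1),("top0",(172,172,202,208),1,1)):
    d=dict(np.load(n+".npz"));hsv=cv2.cvtColor(d["frame"],cv2.COLOR_BGR2HSV)
    c=blob(cv2.inRange(hsv,(5,90,50),(20,255,255)),roi);w=cast(d,c,62)[:,:2];u,v=w@X,w@Y
    print(n,rect(d,c,62),"u",u.min(),u.max(),"v",v.min(),v.max())
    uc=u.max()-21; vc=v.min()+10 if sy<0 else v.max()-10
    print(uc*X+vc*Y)
delta(538,235,-7.5)
E
```

```text
w1 [533.1 240.3  51.1  21.6  -8.9] u 471.90212960096864 522.5411996126049 v 297.29359995097747 319.1952697180533
[537.36030862 239.20039758]
top0 [538.1 233.5  43.2  24.1  -7.5] u 481.42241026769074 524.5733593759857 v 289.67178766009596 313.77217382966757
[538.91544463 235.44384767]
tcp [489.9 284.2 348.3] yaw 172.95 d cm [-5.376 -4.296] az 0.45
```

```bash
python3 -m crank '[{"dx":-2.7,"dy":-2.05,"dz":0,"ax":0,"ay":0,"az":0.4,"grip":6},{"dx":-2.65,"dy":-2.05,"dz":0,"ax":0,"ay":0,"az":0,"grip":6},{"dx":0,"dy":0,"dz":3,"ax":0,"ay":0,"az":0,"grip":6},{"dx":0,"dy":0,"dz":3,"ax":0,"ay":0,"az":0,"grip":6}]'
python3 - <<'E'
from meas import *
d=snap("w2");delta(538,237,-7.5)
E
```

```text
clock: 1.82
ee_pos: [538.5, 236.1, 289.2]
tcp_rot: [3.14, 0.003, 2.999]
ft_force: [0.7, 1.4, -0.8]
gripper_width: 0.751
grip_force: 0.0
tcp [535.8 236.4 282.7] yaw 171.98 d cm [-0.208  0.088] az -0.52
```

View pics/w2.png

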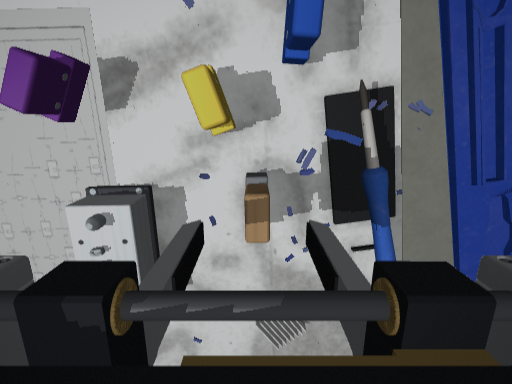

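The scraper (257,210) is centred between the fingers and aligned, so I'll descend and grasp.

```bash
python3 -m crank '[{"dx":-0.2,"dy":0,"dz":2,"ax":0,"ay":0,"az":-0.5,"grip":6},{"dx":0,"dy":0,"dz":2,"ax":0,"ay":0,"az":0,"grip":6},{"dx":0,"dy":0,"dz":1.2,"ax":0,"ay":0,"az":0,"grip":6},{"dx":0,"dy":0,"dz":0.5,"ax":0,"ay":0,"az":0,"grip":6},{"dx":0,"dy":0,"dz":0,"ax":0,"ay":0,"az":0,"grip":1},{"dx":0,"dy":0,"dz":0,"ax":0,"ay":0,"az":0,"grip":1},{"dx":0,"dy":0,"dz":0,"ax":0,"ay":0,"az":0,"grip":1},{"dx":0,"dy":0,"dz":0,"ax":0,"ay":0,"az":0,"grip":1}]' 30
python3 -m crank '[{"dx":0,"dy":0,"dz":0,"ax":0,"ay":0,"az":0,"grip":1},{"dx":0,"dy":0,"dz":0,"ax":0,"ay":0,"az":0,"grip":1},{"dx":0,"dy":0,"dz":0,"ax":0,"ay":0,"az":0,"grip":1}]'
```

```text
clock: 2.53
ee_pos: [539.2, 237.4, 232.8]
tcp_rot: [3.141, 0.001, 3.013]
ft_force: [-0.4, -0.5, 0.0]
gripper_width: 0.388
grip_force: 0.0
clock: 2.78
ee_pos: [539.0, 237.3, 232.0]
tcp_rot: [3.141, 0.0, 3.013]
ft_force: [-0.1, -0.5, 5.6]
gripper_width: 0.213
grip_force: 30.0
```

```bash
python3 -m crank '[{"dx":0,"dy":0,"dz":-2,"ax":0,"ay":0,"az":0,"grip":1},{"dx":0,"dy":0,"dz":-3,"ax":0,"ay":0,"az":0,"grip":1},{"dx":0,"dy":0,"dz":-3,"ax":0,"ay":0,"az":0,"grip":1},{"dx":-0.8,"dy":-2.9,"dz":-0.5,"ax":0,"ay":0,"az":0,"grip":1},{"dx":-0.8,"dy":-2.9,"dz":0,"ax":0,"ay":0,"az":0,"grip":1},{"dx":-0.8,"dy":-2.9,"dz":0,"ax":0,"ay":0,"az":0,"grip":1},{"dx":-0.8,"dy":-2.9,"dz":0,"ax":0,"ay":0,"az":0,"grip":1},{"dx":-0.8,"dy":-2.9,"dz":0,"ax":0,"ay":0,"az":0,"grip":1}]'
python3 -m crank '[{"dx":-0.6,"dy":-2.9,"dz":0,"ax":0,"ay":0,"az":0,"grip":1},{"dx":0,"dy":0,"dz":0,"ax":0,"ay":0,"az":0,"grip":1},{"dx":0,"dy":0,"dz":0,"ax":0,"ay":0,"az":0,"grip":1}]'
python3 - <<'E'
from meas import *
d=snap("w3");delta(562,58,-7.2)
E
```

```text
clock: 3.45
ee_pos: [559.9, 86.9, 316.9]
tcp_rot: [3.141, 0.0, 3.013]
ft_force: [0.2, 1.0, -1.0]
gripper_width: 0.208
grip_force: 30.0
clock: 3.7
ee_pos: [562.3, 57.0, 316.9]
tcp_rot: [-3.141, 0.0, 3.01]
ft_force: [1.2, 1.2, -0.7]
gripper_width: 0.209
grip_force: 30.0
tcp [562.2  58.6 316.8] yaw 172.56 d cm [ 0.012 -0.058] az -0.24
```

View pics/w3.png

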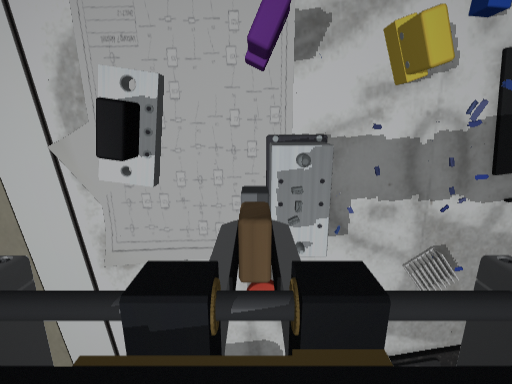

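The held scraper (255,215) is parallel to the jig. The jig's face runs from (271,143) to (329,256), the thick dowel is at (303,160), the thin one at (303,246), and the chips lie between. Next I'll cast the face corners, with a finer crop for the dowels and cover.

```bash
python3 - <<'E'
from meas import *
d=dict(np.load("w3.npz"));f=d["frame"]
w=cast(d,[(271,144),(330,144),(328,256)],46);print(w.round(1))
print("dowels",cast(d,[(303,160),(303,246)],55).round(1))
cv2.imwrite("pics/z3.png",np.hstack([cv2.resize(f[130:262,262:338],None,fx=4.5,fy=4.5,interpolation=cv2.INTER_CUBIC),cv2.resize(f[60:192,90:166],None,fx=4.5,fy=4.5,interpolation=cv2.INTER_CUBIC)]))
E
```

```text
[[509.9  78.4  46. ]
 [516.9 130.5  46. ]
 [626.2 121.6  46. ]]
dowels [[526.5 104.   55. ]
 [607.8  96.8  55. ]]
```

View pics/z3.png

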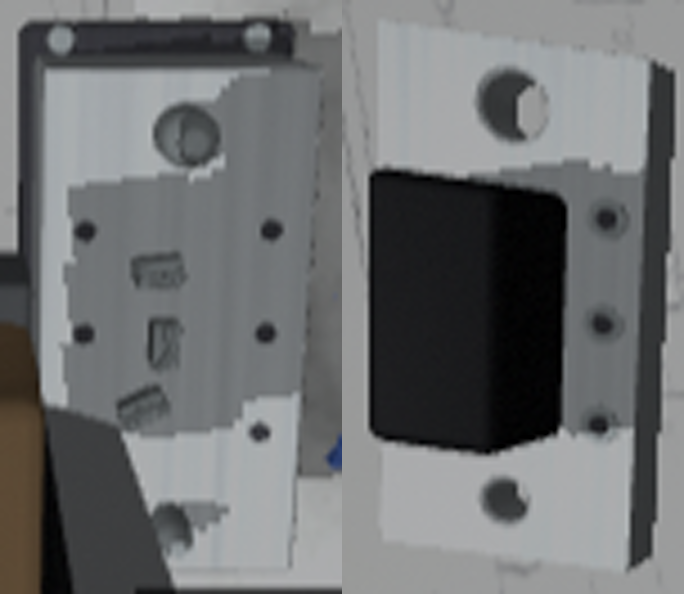

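```bash
python3 -m crank '[{"dx":0,"dy":0,"dz":1.5,"ax":0,"ay":0,"az":0,"grip":1},{"dx":0,"dy":0,"dz":1.5,"ax":0,"ay":0,"az":0,"grip":1},{"dx":0,"dy":0,"dz":0.7,"ax":0,"ay":0,"az":0,"grip":1},{"dx":0,"dy":0,"dz":0,"ax":0,"ay":0,"az":0,"grip":1},{"dx":0,"dy":0,"dz":0,"ax":0,"ay":0,"az":0,"grip":1}]'
python3 -m crank '[{"dx":0,"dy":0,"dz":0,"ax":0,"ay":0,"az":0,"grip":1},{"dx":0,"dy":0,"dz":0,"ax":0,"ay":0,"az":0,"grip":1}]'
```

```text
clock: 4.17
ee_pos: [562.2, 59.5, 279.7]
tcp_rot: [-3.141, -0.001, 3.014]
ft_force: [0.1, 0.1, -0.6]
gripper_width: 0.209
grip_force: 30.0
clock: 4.33
ee_pos: [562.4, 59.0, 280.4]
tcp_rot: [3.141, 0.001, 3.013]
ft_force: [0.8, 0.0, -0.3]
gripper_width: 0.209
grip_force: 30.0
```

```bash
python3 -m crank '[{"dx":0,"dy":0,"dz":0.08,"ax":0,"ay":0,"az":0,"grip":1},{"dx":0,"dy":0.6,"dz":0,"ax":0,"ay":0,"az":0,"grip":1},{"dx":0,"dy":0.6,"dz":0,"ax":0,"ay":0,"az":0,"grip":1},{"dx":0,"dy":0.4,"dz":0,"ax":0,"ay":0,"az":0,"grip":1},{"dx":0,"dy":0,"dz":0,"ax":0,"ay":0,"az":0,"grip":1}]'
python3 -m crank '[{"dx":0,"dy":0,"dz":0.05,"ax":0,"ay":0,"az":0,"grip":1},{"dx":0,"dy":0,"dz":0,"ax":0,"ay":0,"az":0,"grip":1}]'
```

```text
clock: 4.75
ee_pos: [564.4, 76.1, 278.9]
tcp_rot: [3.141, 0.0, 3.014]
ft_force: [-0.0, 0.5, -0.7]
gripper_width: 0.213
grip_force: 30.0
clock: 4.92
ee_pos: [564.2, 74.6, 278.3]
tcp_rot: [-3.141, -0.0, 3.013]
ft_force: [-0.3, -0.3, -1.2]
gripper_width: 0.211
grip_force: 30.0
```

No contact yet and the gap is under 1 mm. Sweep.

```bash
python3 -m crank '[{"dx":0,"dy":0.8,"dz":0,"ax":0,"ay":0,"az":0,"grip":1},{"dx":0,"dy":0.8,"dz":0,"ax":0,"ay":0,"az":0,"grip":1},{"dx":0,"dy":0.8,"dz":0,"ax":0,"ay":0,"az":0,"grip":1},{"dx":0,"dy":0.8,"dz":0,"ax":0,"ay":0,"az":0,"grip":1},{"dx":0,"dy":0.8,"dz":0,"ax":0,"ay":0,"az":0,"grip":1},{"dx":0,"dy":0.8,"dz":0,"ax":0,"ay":0,"az":0,"grip":1},{"dx":0,"dy":0.8,"dz":0,"ax":0,"ay":0,"az":0,"grip":1},{"dx":0,"dy":0.8,"dz":0,"ax":0,"ay":0,"az":0,"grip":1}]'
python3 -m crank '[{"dx":0,"dy":0.4,"dz":0,"ax":0,"ay":0,"az":0,"grip":1},{"dx":0,"dy":0,"dz":0,"ax":0,"ay":0,"az":0,"grip":1},{"dx":0,"dy":0,"dz":-2,"ax":0,"ay":0,"az":0,"grip":1},{"dx":0,"dy":0,"dz":-3,"ax":0,"ay":0,"az":0,"grip":1},{"dx":0,"dy":2,"dz":0,"ax":0,"ay":0,"az":0,"grip":1},{"dx":0.4,"dy":2.5,"dz":0,"ax":0,"ay":0,"az":0,"grip":1},{"dx":0.4,"dy":2.5,"dz":0,"ax":0,"ay":0,"az":0,"grip":1}]'
python3 - <<'E'
from meas import *
t=eyes.snapshot("top");np.savez("t2.npz",**t)
d=snap("w4");delta(538,237,-7.4)
cv2.imwrite("pics/c4.png",np.hstack([cv2.resize(t["frame"][130:250,170:290],(480,480),interpolation=cv2.INTER_CUBIC),cv2.resize(d["frame"][:262,:],None,fx=.6,fy=.6).copy() if 0 else cv2.resize(d["frame"][100:300,0:130],(312,480),interpolation=cv2.INTER_CUBIC)]))
E
```

```text
clock: 5.58
ee_pos: [572.6, 139.1, 278.4]
tcp_rot: [3.142, -0.0, 3.013]
ft_force: [0.2, 0.4, -0.7]
gripper_width: 0.208
grip_force: 30.0
clock: 6.17
ee_pos: [574.3, 212.4, 329.1]
tcp_rot: [3.141, 0.001, 3.011]
ft_force: [0.3, 0.1, -1.5]
gripper_width: 0.211
grip_force: 30.0
tcp [573.4 216.4 328.3] yaw 172.87 d cm [3.772 1.601] az 0.27
```

View pics/c4.png

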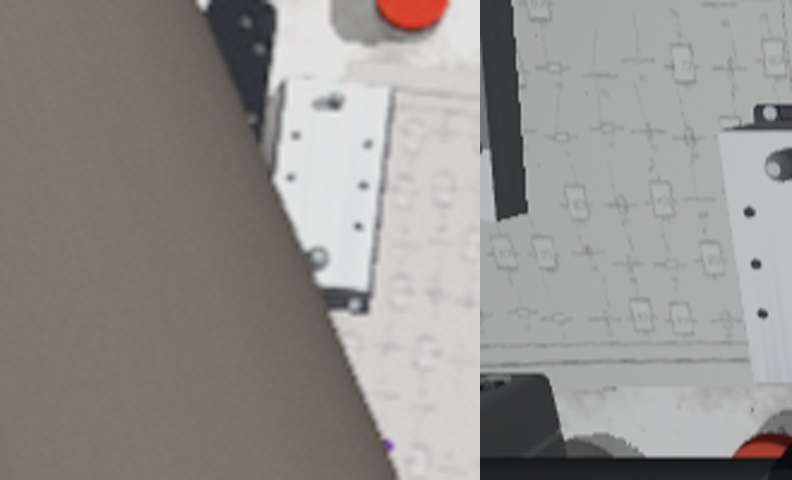

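The face between the dowels is clear in the top view: dowels at (335,102) and (318,257), no chips between. I'll set the scraper back where it stood.

```bash
python3 -m crank '[{"dx":1.9,"dy":0.8,"dz":0,"ax":0,"ay":0,"az":0,"grip":1},{"dx":1.8,"dy":0.8,"dz":0,"ax":0,"ay":0,"az":0,"grip":1},{"dx":0,"dy":0,"dz":3,"ax":0,"ay":0,"az":0,"grip":1},{"dx":0,"dy":0,"dz":3,"ax":0,"ay":0,"az":0,"grip":1},{"dx":0,"dy":0,"dz":2.5,"ax":0,"ay":0,"az":0,"grip":1},{"dx":0,"dy":0,"dz":0.5,"ax":0,"ay":0,"az":0,"grip":1},{"dx":0,"dy":0,"dz":0.3,"ax":0,"ay":0,"az":0,"grip":1},{"dx":0,"dy":0,"dz":0,"ax":0,"ay":0,"az":0,"grip":1}]'
python3 -m crank '[{"dx":0,"dy":0,"dz":0.1,"ax":0,"ay":0,"az":0,"grip":1},{"dx":0,"dy":0,"dz":0,"ax":0,"ay":0,"az":0,"grip":1},{"dx":0,"dy":0,"dz":0,"ax":0,"ay":0,"az":0,"grip":1}]'
```

```text
clock: 6.93
ee_pos: [539.8, 232.7, 235.7]
tcp_rot: [-3.141, -0.0, 3.012]
ft_force: [0.1, 0.3, -0.9]
gripper_width: 0.211
grip_force: 30.0
clock: 7.18
ee_pos: [539.8, 233.2, 235.5]
tcp_rot: [3.141, 0.001, 3.013]
ft_force: [0.1, 0.5, -1.1]
gripper_width: 0.21
grip_force: 30.0
```

```bash
python3 -m crank '[{"dx":0,"dy":0,"dz":0.15,"ax":0,"ay":0,"az":0,"grip":1},{"dx":0,"dy":0,"dz":0.15,"ax":0,"ay":0,"az":0,"grip":1},{"dx":0,"dy":0,"dz":0,"ax":0,"ay":0,"az":0,"grip":1},{"dx":0,"dy":0,"dz":0,"ax":0,"ay":0,"az":0,"grip":1}]'
```

```text
clock: 7.52
ee_pos: [539.6, 233.2, 231.9]
tcp_rot: [3.141, 0.001, 3.013]
ft_force: [-1.7, -0.2, 7.1]
gripper_width: 0.209
grip_force: 30.0
```

On the bench with 7 N of contact. Release, rise and move back for a look at the jig.

```bash
python3 -m crank '[{"dx":0,"dy":0,"dz":0,"ax":0,"ay":0,"az":0,"grip":6},{"dx":0,"dy":0,"dz":0,"ax":0,"ay":0,"az":0,"grip":6},{"dx":0,"dy":0,"dz":0,"ax":0,"ay":0,"az":0,"grip":6},{"dx":0,"dy":0,"dz":-2,"ax":0,"ay":0,"az":0,"grip":6},{"dx":0,"dy":0,"dz":-3,"ax":0,"ay":0,"az":0,"grip":6},{"dx":0,"dy":0,"dz":-3,"ax":0,"ay":0,"az":0,"grip":6},{"dx":0.8,"dy":-3,"dz":-2,"ax":0,"ay":0,"az":0,"grip":6},{"dx":0.8,"dy":-3,"dz":-2,"ax":0,"ay":0,"az":0,"grip":6}]'
python3 -m crank '[{"dx":0.8,"dy":-3.5,"dz":0,"ax":0,"ay":0,"az":0,"grip":6},{"dx":0.8,"dy":-3.5,"dz":0,"ax":0,"ay":0,"az":0,"grip":6},{"dx":0,"dy":-1.5,"dz":0,"ax":0,"ay":0,"az":0,"grip":6},{"dx":0,"dy":0,"dz":0,"ax":0,"ay":0,"az":0,"grip":6},{"dx":0,"dy":0,"dz":0,"ax":0,"ay":0,"az":0,"grip":6}]'
python3 - <<'E'
from meas import *
d=snap("w5");delta(479,-57,-15.2)
cv2.imwrite("pics/c5.png",cv2.resize(d["frame"][60:262,130:410],None,fx=2.85,fy=2.85,interpolation=cv2.INTER_CUBIC))
E
```

```text
clock: 8.18
ee_pos: [515.6, 176.1, 352.4]
tcp_rot: [3.141, 0.001, 3.015]
ft_force: [-0.2, -1.3, 1.0]
gripper_width: 0.639
grip_force: 0.0
clock: 8.6
ee_pos: [489.0, 92.9, 351.6]
tcp_rot: [3.141, 0.0, 3.011]
ft_force: [-0.4, 0.4, -0.6]
gripper_width: 0.639
grip_force: 0.0
tcp [489.2  93.8 351.5] yaw 172.62 d cm [ -0.924 -15.088] az 7.82
```

View pics/c5.png

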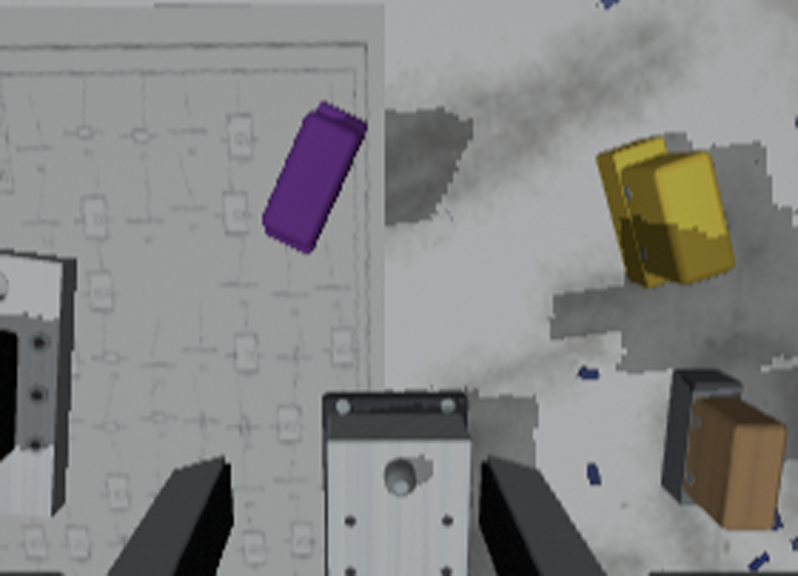

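The scraper stands upright on the bench at (725,450), and the near jig end is clean. I'll move forward so the whole jig and the chips on the bench come into view.

```bash
python3 -m crank '[{"dx":-2.5,"dy":-0.1,"dz":0,"ax":0,"ay":0,"az":0,"grip":6},{"dx":-2.6,"dy":-0.1,"dz":0,"ax":0,"ay":0,"az":0,"grip":6},{"dx":-2.6,"dy":-0.1,"dz":0,"ax":0,"ay":0,"az":0,"grip":6},{"dx":-2.5,"dy":-0.1,"dz":0,"ax":0,"ay":0,"az":0,"grip":6},{"dx":0,"dy":0,"dz":0,"ax":0,"ay":0,"az":0,"grip":6},{"dx":0,"dy":0,"dz":0,"ax":0,"ay":0,"az":0,"grip":6},{"dx":0,"dy":0,"dz":0,"ax":0,"ay":0,"az":0,"grip":6}]'
python3 - <<'E'
from meas import *
d=snap("w6");delta(479,-57,-15.2)
K=d["mtx"];P=d["pose"]
def proj(w): 
    c=(np.array(w)-P[:3,3])@P[:3,:3]; return K[0,0]*c[0]/c[2]+K[0,2],K[1,1]*c[1]/c[2]+K[1,2]
for w in[(567,98,46),(480,-57,18),(567,140,0)]:print(np.round(proj(w)))
f=d["frame"]
np.save("P6.npy",P)
cv2.imwrite("pics/c6.png",cv2.resize(f[80:300,40:340],None,fx=2.66,fy=2.66,interpolation=cv2.INTER_CUBIC))
E
```

```text
clock: 9.23
ee_pos: [589.4, 77.4, 350.7]
tcp_rot: [-3.141, -0.001, 3.014]
ft_force: [-0.1, 0.5, -0.7]
gripper_width: 0.638
grip_force: 0.0
tcp [589.2  77.3 351. ] yaw 172.69 d cm [  9.217 -14.722] az 7.89
[272. 171.]
[118. 105.]
[305. 160.]
```

```bash
python3 - <<'E'
from meas import *
f=dict(np.load("w6.npz"))["frame"];r=lambda a:cv2.resize(a,None,fx=4.2,fy=4.2,interpolation=cv2.INTER_CUBIC)
cv2.imwrite("pics/c6.png",np.hstack([r(f[100:240,230:350]),r(f[40:180,84:152])]))
E
```

```text
(no output)
```

View pics/c6.png

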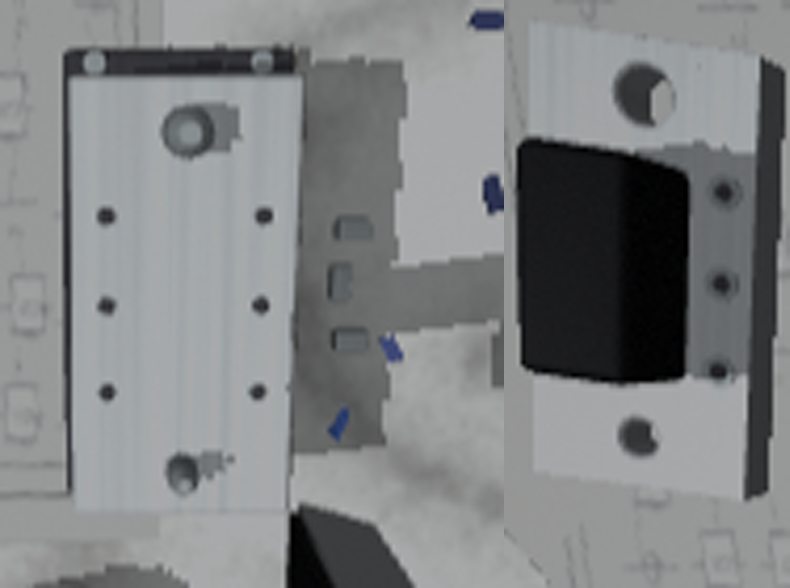

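The three chips lie on the bench to the right of the jig, at (352,229), (340,283) and (350,341). The face is clean, the dowels are at (188,131) and (183,470), and the cover's holes are at (643,95) and (638,437). I'll work out the jig and cover poses from this view.

```bash
python3 - <<'E'
from meas import *
d=dict(np.load("w6.npz"))
J=lambda p:(np.array(p,float)+.5)/4.2-.5+[230,100]
C=lambda p:(np.array(p,float)+[-504+.5,.5])/4.2-.5+[84,40]
an=lambda v:np.degrees(np.arctan2(v[1],v[0])).round(2)
w=cast(d,J([(70,76),(304,76),(291,511),(72,511)]),46)[:,:2];print("face",w.mean(0).round(1),an(w[2]+w[3]-w[0]-w[1]),an(w[1]-w[0]+w[2]-w[3])-90,np.hypot(*(w[3]-w[0])),np.hypot(*(w[1]-w[0])))
s=cast(d,J([(106,216),(263,216),(107,305),(260,305),(107,392),(258,392)]),46)[:,:2];print("screws",s.mean(0).round(1),an(s[4]+s[5]-s[0]-s[1]))
t=np.r_[cast(d,J([(188,131)]),57),cast(d,J([(187,481)]),61)][:,:2];print("dowels",t.round(1),t.mean(0).round(1),an(t[1]-t[0]),np.hypot(*(t[1]-t[0])))
h=cast(d,C([(643,95),(638,437)]),18)[:,:2];print("holes",h.round(1),h.mean(0).round(1),an(h[1]-h[0]),np.hypot(*(h[1]-h[0])))
E
```

```text
face [568.3  99.5] -7.08 -7.359999999999999 108.45752338158161 54.99898491414082
screws [568.6  99.3] -7.02
dowels [[526.6 104.3]
 [608.9  94.7]] [567.7  99.5] -6.68 82.94362692317954
holes [[438.6 -47.2]
 [519.4 -69.5]] [479.  -58.3] -15.46 83.83722848171209
```

```bash
python3 -m crank '[{"dx":1.84,"dy":-2.97,"dz":0,"ax":0,"ay":0,"az":0,"grip":6},{"dx":1.84,"dy":-2.97,"dz":0,"ax":0,"ay":0,"az":0,"grip":6},{"dx":1.84,"dy":-2.97,"dz":0,"ax":0,"ay":0,"az":0,"grip":6},{"dx":1.84,"dy":-2.97,"dz":0,"ax":0,"ay":0,"az":0,"grip":6},{"dx":1.82,"dy":-2.97,"dz":0,"ax":0,"ay":0,"az":0,"grip":6},{"dx":0,"dy":0,"dz":1,"ax":0,"ay":0,"az":4,"grip":6},{"dx":0,"dy":0,"dz":1,"ax":0,"ay":0,"az":4,"grip":6}]'
python3 -m crank '[{"dx":0,"dy":0,"dz":3,"ax":0,"ay":0,"az":0,"grip":6},{"dx":0,"dy":0,"dz":0,"ax":0,"ay":0,"az":0,"grip":6},{"dx":0,"dy":0,"dz":0,"ax":0,"ay":0,"az":0,"grip":6},{"dx":0,"dy":0,"dz":0,"ax":0,"ay":0,"az":0,"grip":6}]'
python3 - <<'E'
from meas import *
d=snap("w7");delta(479.2,-58.3,-15.4)
c=blob(cv2.inRange(cv2.cvtColor(d["frame"],cv2.COLOR_BGR2HSV),(0,0,0),(179,255,32)),(210,120,300,245));print(c.min(0),c.max(0),rect(d,c,52))
E
```

```text
clock: 9.87
ee_pos: [478.1, -60.1, 332.0]
tcp_rot: [3.14, 0.001, 2.868]
ft_force: [-0.7, 1.2, 0.0]
gripper_width: 0.639
grip_force: 0.0
clock: 10.2
ee_pos: [479.6, -58.8, 302.3]
tcp_rot: [3.142, -0.0, 2.874]
ft_force: [0.8, -0.4, 1.0]
gripper_width: 0.64
grip_force: 0.0
tcp [479.8 -58.9 302.6] yaw 164.67 d cm [0.078 0.039] az 0.07
[241 174] [270 235] [476.1 -57.2  55.3  25.1 -14.6]
```

```bash
python3 -m crank '[{"dx":0.05,"dy":0.05,"dz":2.5,"ax":0,"ay":0,"az":0,"grip":6},{"dx":0,"dy":0,"dz":2.5,"ax":0,"ay":0,"az":0,"grip":6},{"dx":0,"dy":0,"dz":2.2,"ax":0,"ay":0,"az":0,"grip":6},{"dx":0,"dy":0,"dz":0.8,"ax":0,"ay":0,"az":0,"grip":6},{"dx":0,"dy":0,"dz":0,"ax":0,"ay":0,"az":0,"grip":6},{"dx":0,"dy":0,"dz":0,"ax":0,"ay":0,"az":0,"grip":1.6},{"dx":0,"dy":0,"dz":0,"ax":0,"ay":0,"az":0,"grip":1.6},{"dx":0,"dy":0,"dz":0,"ax":0,"ay":0,"az":0,"grip":1.6}]' 50
python3 -m crank '[{"dx":0,"dy":0,"dz":0,"ax":0,"ay":0,"az":0,"grip":1.6},{"dx":0,"dy":0,"dz":0,"ax":0,"ay":0,"az":0,"grip":1.6},{"dx":0,"dy":0,"dz":0,"ax":0,"ay":0,"az":0,"grip":1.6},{"dx":0,"dy":0,"dz":0,"ax":0,"ay":0,"az":0,"grip":1.6}]'
```

```text
clock: 10.92
ee_pos: [479.8, -58.5, 222.7]
tcp_rot: [3.141, 0.002, 2.873]
ft_force: [0.1, 0.8, 0.1]
gripper_width: 0.464
grip_force: 0.0
clock: 11.25
ee_pos: [479.4, -58.4, 221.9]
tcp_rot: [3.141, 0.001, 2.873]
ft_force: [-1.8, -0.2, 10.4]
gripper_width: 0.272
grip_force: 50.0
```

```bash
python3 -m crank '[{"dx":0,"dy":0,"dz":-1,"ax":0,"ay":0,"az":0,"grip":1.6},{"dx":0,"dy":0,"dz":-2.5,"ax":0,"ay":0,"az":0,"grip":1.6},{"dx":0,"dy":0,"dz":-2.5,"ax":0,"ay":0,"az":0,"grip":1.6},{"dx":0,"dy":0,"dz":-2.5,"ax":0,"ay":0,"az":0,"grip":1.6},{"dx":0,"dy":0,"dz":0,"ax":0,"ay":0,"az":-4.2,"grip":1.6},{"dx":0,"dy":0,"dz":0,"ax":0,"ay":0,"az":-4.2,"grip":1.6},{"dx":0,"dy":0,"dz":0,"ax":0,"ay":0,"az":0,"grip":1.6},{"dx":0,"dy":0,"dz":0,"ax":0,"ay":0,"az":0,"grip":1.6}]'
python3 - <<'E'
from meas import *
d=snap("w8");delta(568.2,99.4,-7.0)
s=status.get_state();p=s["ee_pos"];y=s["tcp_rot"][2];x=np.array([np.cos(y),np.sin(y)]);yy=np.array([np.sin(y),-np.cos(y)])
K=d["mtx"];P=d["pose"]
zt=p[2]-221.9+18
# expected pixels of the holes, then dark blob near them
for k in(42,-42):
    w=np.r_[p[:2]+k*x,zt];c=(w-P[:3,3])@P[:3,:3];uv=(K@c/c[2])[:2];print("exp",uv.round(1))
    u,v=uv.round().astype(int);g=cv2.cvtColor(d["frame"],cv2.COLOR_BGR2GRAY)[v-22:v+23,u-22:u+23]
    if k==42: cv2.imwrite("pics/hole.png",g)
    c,_=cv2.findContours(cv2.inRange(g,0,110),cv2.RETR_EXTERNAL,cv2.CHAIN_APPROX_NONE)
    for q in c:
        if cv2.contourArea(q)>40:
            q=q[:,0]+[u-22,v-22];e=q.min(0)/2+q.max(0)/2;r=cast(d,[e],zt)[0,:2]-p[:2];print(q.min(0),q.max(0),"in tool",(r@x).round(2),(r@yy).round(2))
    if k==42: print(g[::3,::3])
E
```

```text
clock: 11.92
ee_pos: [479.0, -58.6, 306.7]
tcp_rot: [3.142, -0.0, 3.017]
ft_force: [-0.7, -0.4, -3.0]
gripper_width: 0.27
grip_force: 50.0
tcp [479.  -58.6 306.5] yaw 172.86 d cm [-6.883 16.785] az -0.14
exp [255.  171.2]
[244 167] [266 182] in tool 39.72 0.01
[233 149] [277 150] in tool 56.4 0.01
[[ 74  74  74  76  74  75  75  76  75  73  73  74  74  74  73]
 [173 172 174 171 171 172 169 168 175 168 171 169 167 173 171]
 [174 172 174 171 172 172 169 169 175 169 171 169 168 174 171]
 [174 171 174 172 172 173 169 169 175 169 172 169 169 174 172]
 [174 171 174 172 172 136 144 159 152 144 172 169 168 174 172]
 [174 170 173 172 131 159 159 159 159 159 148 170 169 174 173]
 [174 171 173 172 101 159 159 159 159 146 160 138 116 119 119]
 [174 171 173 172  56 159 160 159 159 157 131 102 116 120 118]
 [174 171 174 173  74 114 159 159 160 154  72 109 117 120 120]
 [175 172 175 173 112  64  67  83  75  76  87 116 116 120 120]
 [174 172 175 174 173 119  75  66  66  88 117 117 116 120 120]
 [175 172 175 174 173 173 167 109 117 116 118 117 116 120 121]
 [175 173 175 173 173 173 172 115 120 116 118 117 116 120 120]
 [175 172 175 173 174 175 171 115 119 116 118 117 116 120 121]
 [175 172 175 173 174 175 172 141 120 117 118 117 116 120 121]]
exp [255.  282.2]
[233 290] [277 304] in tool -54.73 0.02
[233 260] [277 287] in tool -34.76 0.02
```

```bash
python3 -m crank '[{"dx":-1.38,"dy":3.36,"dz":0,"ax":0,"ay":0,"az":-0.1,"grip":1.6},{"dx":-1.38,"dy":3.36,"dz":0,"ax":0,"ay":0,"az":0,"grip":1.6},{"dx":-1.38,"dy":3.36,"dz":0,"ax":0,"ay":0,"az":0,"grip":1.6},{"dx":-1.38,"dy":3.36,"dz":0,"ax":0,"ay":0,"az":0,"grip":1.6},{"dx":-1.36,"dy":3.35,"dz":0,"ax":0,"ay":0,"az":0,"grip":1.6},{"dx":0,"dy":0,"dz":1,"ax":0,"ay":0,"az":0,"grip":1.6},{"dx":0,"dy":0,"dz":0,"ax":0,"ay":0,"az":0,"grip":1.6},{"dx":0,"dy":0,"dz":0,"ax":0,"ay":0,"az":0,"grip":1.6}]'
python3 - <<'E'
from meas import *
for i in range(4):
    d=eyes.snapshot("wrist");delta(568.2,99.4,-7.0)
snap("w9");s=status.get_state();print(s["tcp_rot"])
p=s["ee_pos"];K=d["mtx"];P=d["pose"];g=cv2.cvtColor(d["frame"],cv2.COLOR_BGR2GRAY)
y=s["tcp_rot"][2];x=np.array([np.cos(y),np.sin(y)])
w=np.r_[p[:2]+42*x,p[2]-221.9+18];c=(w-P[:3,3])@P[:3,:3];u,v=(K@c/c[2])[:2].round().astype(int);print(u,v);print(g[v-16:v+17:2,u-16:u+17:2])
E
```

```text
clock: 12.63
ee_pos: [567.3, 99.5, 295.5]
tcp_rot: [-3.14, -0.002, 3.02]
ft_force: [-0.3, -0.2, -2.5]
gripper_width: 0.272
grip_force: 50.0
tcp [567.3  99.  296.1] yaw 173.01 d cm [-0.082  0.054] az 0.01
tcp [567.4  98.7 296.5] yaw 172.99 d cm [-0.072  0.075] az -0.01
tcp [567.5  98.8 296.7] yaw 172.99 d cm [-0.061  0.073] az -0.01
tcp [567.6  98.9 296.8] yaw 173.01 d cm [-0.057  0.059] az 0.01
[3.14150677e+00 3.76158390e-04 3.01985969e+00]
255 171
[[176 175 175 175 175 175 172 172 172 178 171 173 175 172 171 171 176]
 [176 174 176 174 175 175 172 172 173 178 171 172 175 172 171 170 176]
 [176 175 175 174 175 175 158 146 149 160 171 172 175 174 172 172 176]
 [176 175 175 175 159 124  86  83  82  91 116 157 175 174 172 171 176]
 [177 175 175 166 134  61  67  78  96 101  78 101 156 174 172 172 176]
 [177 174 175 111 178  61  65  98 102 102  92  72 110 168 173 144 147]
 [177 175 166 111 177  95  62  88 102 100  86  69 113  91 118 117 121]
 [177 175 131  57 177 122  74  63  78  75  68  77 111  90 118 118 121]
 [177 175 135  58 147 122 119 100  67  78 102 122  95  91 118 118 122]
 [177 175 152  74  63 114 119 119 117 118 122  76  58  91 118 118 123]
 [177 175 176 107  64  66  87  99 105  93  79  71  71 108 119 119 123]
 [176 175 176 144 103  66  68  68  69  68  65  73  96 120 118 119 123]
 [178 176 176 176 147 113  77  69  69  67  86  99 119 119 119 119 123]
 [178 176 177 176 176 163 148 104  95 140 147 154 120 120 118 119 123]
 [178 176 176 176 177 177 174 174 172 178 172 173 120 119 118 118 122]
 [178 176 177 176 177 178 174 145 118 122 117 117 120 119 118 118 123]
 [178 176 176 176 176 177 175 119 117 122 118 118 120 120 118 119 123]]
```

The thick dowel's tip shows through the big hole, so I'll compare the tip with the hole directly.

```bash
python3 - <<'E'
from meas import *
d=dict(np.load("w9.npz"));g=cv2.cvtColor(d["frame"],cv2.COLOR_BGR2GRAY)
p=np.array(status.get_state()["ee_pos"]);y=np.radians(173);x=np.array([np.cos(y),np.sin(y)]);yy=np.array([np.sin(y),-np.cos(y)])
print(g[158:178,246:266])
for n,uv,z in(("tip",(255.6,165.6),61),("tip+",(256,166),61),("hole",(255,170.7),p[2]-203.9)):
    w=cast(d,[uv],z)[0,:2];r=w-p[:2];print(n,w.round(1),"tool",(r@x).round(2),(r@yy).round(2))
print(p)
E
```

```text
[[175 175 176 175 174 173 173 173 172 172 176 179 175 172 173 172 174 174
  174 173]
 [175 175 177 176 173 158 151 146 147 149 158 160 169 172 172 173 174 174
  175 173]
 [174 175 168 160 145 125 113 110 105 107 116 125 144 154 159 167 173 175
  175 174]
 [175 158 138 123 105  87  81  85  81  82  83  92 101 116 137 153 169 174
  175 174]
 [158 128 118  80  77  68  70  73  84  92  92  91  79  85 100 135 157 168
  175 174]
 [127 134 109  55  64  68  71  83  96 102 102 101  91  78  74 100 126 156
  171 173]
 [122 166 103  55  65  67  70  96 101 101 102 103  99  84  75  73  86 138
  160 173]
 [159 178 114  53  64  66  74 101 101 102 102 102 101  88  74  71  65 118
  155 168]
 [177 177 122  74  63  64  71 101 103 103 102 101 100  85  72  70  61 116
  125 130]
 [177 178 122  84  60  63  65  92 102 101 100 101  93  75  69  68  67 120
   94  92]
 [177 178 158 108  64  60  64  74  89  96  91  92  77  68  68  62  91 119
   92  88]
 [146 178 178 122 103  64  62  63  68  77  74  75  67  66  63  87 114 111
   72  89]
 [118 177 178 122 121 101  76  60  62  63  65  64  63  70  88 113 121 102
   58  91]
 [ 89 147 178 123 121 118 106  99  87  75  78  75 102 105 114 120 105  95
   58  91]
 [ 61  91 162 123 121 119 119 119 111 105 105 107 122 122 120 105  75  92
   60  90]
 [ 62  63 109 114 122 119 119 120 118 117 118 119 122 121 106  76  80  74
   69  91]
 [ 61  64  64  86 100 111 119 121 118 118 117 119 108 106  78  71  89  58
   86  96]
 [ 78  63  65  67  73  86  99  99 105 104  98  93  79  79  65  68  74  71
   94 107]
 [104  72  65  66  67  68  75  74  80  79  73  68  67  66  64  62  66  89
   99 116]
 [117 102  74  66  67  68  69  69  68  68  68  68  67  66  63  72  85  96
  109 120]]
tip [527.2 104.4] tool 40.78 0.41
tip+ [527.5 104.6] tool 40.47 0.72
hole [525.6 104. ] tool 42.33 -0.13
[567.60832721  98.99157867 296.844679  ]
```

```bash
python3 -m crank '[{"dx":-0.08,"dy":0.055,"dz":0.6,"ax":0,"ay":0,"az":0,"grip":1.6},{"dx":0,"dy":0,"dz":0.6,"ax":0,"ay":0,"az":0,"grip":1.6},{"dx":0,"dy":0,"dz":0.4,"ax":0,"ay":0,"az":0,"grip":1.6},{"dx":0,"dy":0,"dz":0.3,"ax":0,"ay":0,"az":0,"grip":1.6},{"dx":0,"dy":0,"dz":0,"ax":0,"ay":0,"az":0,"grip":1.6},{"dx":0,"dy":0,"dz":0,"ax":0,"ay":0,"az":0,"grip":1.6}]'
python3 -m crank '[{"dx":0,"dy":0,"dz":0.3,"ax":0,"ay":0,"az":0,"grip":1.6},{"dx":0,"dy":0,"dz":0,"ax":0,"ay":0,"az":0,"grip":1.6},{"dx":0,"dy":0,"dz":0,"ax":0,"ay":0,"az":0,"grip":1.6}]'
```

```text
clock: 13.38
ee_pos: [568.6, 100.2, 277.1]
tcp_rot: [-3.141, -0.0, 3.021]
ft_force: [-0.1, -0.1, -3.3]
gripper_width: 0.276
grip_force: 50.0
clock: 13.63
ee_pos: [568.6, 100.2, 274.3]
tcp_rot: [-3.141, 0.0, 3.021]
ft_force: [1.6, -1.4, -2.5]
gripper_width: 0.275
grip_force: 50.0
```

It has already passed the noses with under 2 N of side force. Lower it home and press.

```bash
python3 -m crank '[{"dx":0,"dy":0,"dz":0.25,"ax":0,"ay":0,"az":0,"grip":1.6},{"dx":0,"dy":0,"dz":0.25,"ax":0,"ay":0,"az":0,"grip":1.6},{"dx":0,"dy":0,"dz":0.1,"ax":0,"ay":0,"az":0,"grip":1.6},{"dx":0,"dy":0,"dz":0,"ax":0,"ay":0,"az":0,"grip":1.6},{"dx":0,"dy":0,"dz":0,"ax":0,"ay":0,"az":0,"grip":1.6}]'
python3 -m crank '[{"dx":0,"dy":0,"dz":0.15,"ax":0,"ay":0,"az":0,"grip":1.6},{"dx":0,"dy":0,"dz":0,"ax":0,"ay":0,"az":0,"grip":1.6},{"dx":0,"dy":0,"dz":0,"ax":0,"ay":0,"az":0,"grip":1.6}]' 60
```

```text
clock: 14.05
ee_pos: [568.6, 100.2, 268.2]
tcp_rot: [-3.141, -0.0, 3.021]
ft_force: [1.8, -3.2, -4.3]
gripper_width: 0.27
grip_force: 50.0
clock: 14.3
ee_pos: [568.7, 100.1, 267.9]
tcp_rot: [3.141, 0.0, 3.021]
ft_force: [-5.4, -4.3, 18.0]
gripper_width: 0.271
grip_force: 60.0
```

```bash
python3 -m crank '[{"dx":0,"dy":0,"dz":0.06,"ax":0,"ay":0,"az":0,"grip":1.6},{"dx":0,"dy":0,"dz":0,"ax":0,"ay":0,"az":0,"grip":1.6},{"dx":0,"dy":0,"dz":0,"ax":0,"ay":0,"az":0,"grip":1.6},{"dx":0,"dy":0,"dz":0,"ax":0,"ay":0,"az":0,"grip":1.6}]'
python3 -m crank '[{"dx":0,"dy":0,"dz":0,"ax":0,"ay":0,"az":0,"grip":1.6},{"dx":0,"dy":0,"dz":0,"ax":0,"ay":0,"az":0,"grip":1.6},{"dx":0,"dy":0,"dz":0,"ax":0,"ay":0,"az":0,"grip":1.6},{"dx":0,"dy":0,"dz":0,"ax":0,"ay":0,"az":0,"grip":1.6},{"dx":0,"dy":0,"dz":0,"ax":0,"ay":0,"az":0,"grip":1.6},{"dx":0,"dy":0,"dz":0,"ax":0,"ay":0,"az":0,"grip":1.6}]'
```

```text
clock: 14.63
ee_pos: [568.6, 100.1, 267.9]
tcp_rot: [3.141, 0.0, 3.021]
ft_force: [-9.5, -5.3, 28.5]
gripper_width: 0.272
grip_force: 60.0
clock: 15.13
ee_pos: [568.6, 100.1, 267.9]
tcp_rot: [3.141, 0.0, 3.021]
ft_force: [-10.6, -4.5, 28.2]
gripper_width: 0.275
grip_force: 60.0
```

```bash
python3 -c "
from bench import order;print(order.finish_job())"
```

```text
the job is handed in; nothing more can be done
None
```

The job is handed in at about 15 s of the 61 s: all three chips are on the bench, the scraper is standing back on the bench, and the cover is fully home on both dowels, still gripped and pressed down with a steady 28 N or so.

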